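# Refill the spacer compartment from the pouring cup

### The job

Take the blue pouring cup off its sloping stand by the black handle, keeping the six brass spacers in it, and pour all six into the front middle compartment of the open orange case (the front is the side nearest the robot); do not pick spacers up with the fingers. Then set the empty cup down upright in the middle of the cork coaster and let go, leaving the tape roll and the paste tin where they are.

Things in the scene. Friction and masses are not known exactly. Their poses are not given: they have to be found in the camera images.
- cup: blue open-fronted pouring cup, 0.11 kg. Origin: centre of its flat underside; x to the lip, z up. Floor 48 (x -24 to 24) x 44 mm, walls 3 mm, 45 mm high; from x = 24 a ramp rises 35 degrees to the lip, 22 mm side walls; 38 mm wide inside to the lip. Handle at the back: see cup_grip. Starts on the stand, leaning 15 degrees, lip high
- cup_grip (a point): point to grip on the axis of the cup's black handle, at (-50, 0, 72) mm in the cup's frame, axes as the cup's. The handle is a flat bar 12 mm thick along y, 18 mm wide, leaning back (to -x) 25 degrees from the cup's z, from (-26, 0, 20) at the back wall to its end at (-62, 0, 97)
- cup_lip (a point): middle of the outer edge of the pouring lip, at (65, 0, 29) mm in the cup's frame; axes as the cup's
- cup_inside (a point): point inside the cup over the middle of its floor, at (6, 0, 14) mm in the cup's frame
- stand: grey sloping stand of the cup, fixed, 90 x 70 mm foot; origin under its centre. Its seat (centre at z = 40 mm) rises 15 degrees to the stand's +x; a low stop behind and cheeks beside the cup stand 12 mm above the seat; the cup lifts straight up out of it
- case: orange case, fixed, 120 x 190 mm; origin under its centre; front (-x) faces the robot; two rows of three compartments; outer walls 32 mm high, inner walls 28 mm, 2 mm thick. Its clear lid, hinged along the back (x = 62, z = 33 mm), stands open, leaning back about 20 degrees, up to 150 mm high
- compartment (a point): centre of the floor of the case's front middle compartment, 2 mm above the desk, axes as the case's; the compartment is 62 mm long in x, 62 mm in y, walls 26 mm above this point (30 mm at the front)
- coaster: round cork coaster, fixed, 96 mm across, 5 mm thick; origin under its centre
- tape_roll: roll of amber tape, 46 mm across, 25 mm high, loose; origin under its centre
- tin: round white paste tin, 48 mm across, 22 mm high, loose; origin under its centre
- spacer1: brass hexagonal spacer, 12 mm across the flats and 12 mm long (along z), 11 g, one of six alike; origin at its centre; starts in the cup
- spacer2: brass hexagonal spacer, 12 mm across the flats and 12 mm long (along z), 11 g, one of six alike; origin at its centre; starts in the cup
- spacer3: brass hexagonal spacer, 12 mm across the flats and 12 mm long (along z), 11 g, one of six alike; origin at its centre; starts in the cup
- spacer4: brass hexagonal spacer, 12 mm across the flats and 12 mm long (along z), 11 g, one of six alike; origin at its centre; starts in the cup
- spacer5: brass hexagonal spacer, 12 mm across the flats and 12 mm long (along z), 11 g, one of six alike; origin at its centre; starts in the cup
- spacer6: brass hexagonal spacer, 12 mm across the flats and 12 mm long (along z), 11 g, one of six alike; origin at its centre; starts in the cup
Mind the look-alikes: they are no part of the job. Several things have the shape of the coaster; the one meant has the colours described above.

How it is judged (in metres and radians):
On the way, in this order (a step that is already met when the one before it is completed fails the run):
1. the cup is lifted clear of its stand with all six spacers in it (distance between each of spacer1, spacer2, spacer3, spacer4, spacer5, spacer6 and cup_inside below 0.055 m and height (world z) of cup above 0.075 m), for 0.1 s.
2. all six spacers lie in the front middle compartment (x of spacer1 in the frame of compartment between -0.031 and 0.031 m and y of spacer1 in the frame of compartment between -0.032 and 0.032 m and z of spacer1 in the frame of compartment between -0.002 and 0.028 m and x of spacer2 in the frame of compartment between -0.031 and 0.031 m and y of spacer2 in the frame of compartment between -0.032 and 0.032 m and z of spacer2 in the frame of compartment between -0.002 and 0.028 m and x of spacer3 in the frame of compartment between -0.031 and 0.031 m and y of spacer3 in the frame of compartment between -0.032 and 0.032 m and z of spacer3 in the frame of compartment between -0.002 and 0.028 m and x of spacer4 in the frame of compartment between -0.031 and 0.031 m and y of spacer4 in the frame of compartment between -0.032 and 0.032 m and z of spacer4 in the frame of compartment between -0.002 and 0.028 m and x of spacer5 in the frame of compartment between -0.031 and 0.031 m and y of spacer5 in the frame of compartment between -0.032 and 0.032 m and z of spacer5 in the frame of compartment between -0.002 and 0.028 m and x of spacer6 in the frame of compartment between -0.031 and 0.031 m and y of spacer6 in the frame of compartment between -0.032 and 0.032 m and z of spacer6 in the frame of compartment between -0.002 and 0.028 m), for 0.2 s.
At the end, for the whole second after the job is handed in: All six spacers lie in the front middle compartment of the case (centres within its walls, no higher than they), and the cup stands upright (within 0.08 rad) on the coaster, its floor's centre within 30 mm of the coaster's centre; everything released and at rest (all of step 2 and horizontal distance between cup and coaster below 0.03 m and angle between cup's own z axis and vertical below 0.08 rad and height (world z) of cup between 0.002 and 0.009 m and linear speed of each of cup, spacer1, spacer2, spacer3, spacer4, spacer5, spacer6 below 0.02 m/s); the robot touches nothing.
It fails at once if a spacer is squeezed or pushed by the fingers (contact force between the fingers and spacer1 above 2 N or contact force between the fingers and spacer2 above 2 N or contact force between the fingers and spacer3 above 2 N or contact force between the fingers and spacer4 above 2 N or contact force between the fingers and spacer5 above 2 N or contact force between the fingers and spacer6 above 2 N).
It fails at once if the tape roll or the paste tin is moved by more than 30 mm (distance of any of tape_roll, tin from where it was at the start of the episode above 0.03 m).
It also fails if it takes over 48 s, if anything falls off the work surface, if the arm or the gripper's body presses on something with over 40 N, if the wrist force passes 120 N, or if a joint passes its speed limit or range.

### The arm

A 7-joint arm with a two-finger parallel gripper is mounted at the origin on a cart in front of the work surface, level with it; the furniture and walls round the work are solid. World frame = base frame: x ahead of the robot, y to its left, z up, the work surface at z = 0. Lengths are in m, angles in degrees, forces in N, time in s.
With the tool pointing down it reaches from about 0.425 to 1.025 m from the base axis. Payload 9.4 kg.
Tool frame: the origin (TCP) lies between the finger pads; the fingertips stand arm.nose_length ahead of it and the grasp point (between the pads) is the TCP (arm.nose_length is the distance from the TCP to the fingertips, in m); z points along the fingers, y is the line along which they close (so a half turn about z gives the same grasp; the last joint's range is limited). The gripper opens to 85 mm and grips with 20 to 120 N. Pads are 22 mm wide; open, the fingers measure 114 mm over their backs; the gripper's body (76 mm by 85 mm) begins 54 mm behind the grasp point. The pads swing forward as they close: fully open they stand 13 mm farther back than shut.
Start: joints at [-79.051, 34.337, -0.143, 91.639, 0.103, 54.024, -4.572], TCP at [0.192, 0.699, 0.25] pointing down, gripper open.
Joint ranges: [-147.43, 147.43], [-19.82, 112.94], [-74.19, 73.91], [6.32, 146.72], [-59.91, 239.91], [6.04, 106.73], [-150.56, 150.56]. Speed limits (degrees/s): [127.2, 127.2, 172.46, 172.46, 180, 180, 180].

### API

Orientations are given as a 3x3 rotation matrix whose columns are the frame's x, y, z axes.
In Python, from cell import arm gives the robot as it stands.
- The arm moves only by the tool jog_arm, never from a script. Its argument "moves" is one flat list of numbers, 7 for each row, row after row: the shift along the tool's x, y, z normalised to -1 to 1, where 1 is 0.2 m, then the turn, a rotation vector about the tool's x, y, z normalised to -1 to 1, where 1 is 90 degrees, then the opening, from 0 (shut) to 1 (fully open). In form: [dx, dy, dz, ax, ay, az, fingers, dx, dy, dz, ax, ay, az, fingers, ...]. A call has 1 to 8 rows; each row shifts and turns the commanded pose from where the row before left it, along the tool's axes as they then stand; what a row does not reach is not made up. A row lasts 1/8 s, in which the tool goes at most 62.5 mm and 10.7 degrees, less where a joint would pass 70% of its speed; a pose out of reach is approached as far as the arm can. A call with a number of a shift or a turn outside -1 to 1 is refused whole. A call with a gripper value outside its range is refused whole. The fingers move at their own pace and stop on an object; the grip force is fixed at half the most. Time passes only in rows, so rows that do not move let the fingers close. It gives the time, the measured TCP pose, the force, the opening and the grip force at its end, in the units of the state.
- arm.get_obs(): the state, without advancing time (a new reading comes with each control period).
- arm.camera(name): name is "scene" or "top" or "wrist"; returns the picture (384x512x3 uint8, blue, green, red); there is no depth.
- arm.camera_params(name): a dict with "fx", "fy", "cx", "cy" (pixels), "world_from_camera" (4x4, takes a point from camera to world coordinates); the wrist camera has in their place "hand_eye" (4x4, takes a point from camera to tool coordinates, whose origin is the TCP and whose axes are the flange's). Camera axes: x right, y down, z forward; pixel columns grow to the right and rows downward; lengths in m; the calibration is good to about 2 mm. A picture is of the moment at which its call begins: read the wrist's pose just before it. camera_params takes no time and is no camera call.
- arm.sign_off(): hands the job in; it is judged then, once.
The state is a dict: "time_s": time; "q": joint angles; "dq": joint speeds; "joint_efforts": joint torques, N m; "ee_pos": TCP position; "tool_rot": TCP orientation; "ft_force": force on the tool from outside, world axes, zero at the start; "torque": the same for the moment, N m; "opening": finger opening in m; "grip_force": force on a finger pad.
Only numpy, scipy, OpenCV 4.12 (cv2) and the standard library are available. Lean on these libraries where they do the work, as an engineer would, in place of code of your own. Each camera call takes 0.05 s, during which the arm holds its last target. There are 200 camera calls.

## Working session

There is one attempt and no reset: what is moved stays moved. The work goes in short steps, Python scripts to look and compute and a tool call to move; the robot and the scene stay as the last step left them, time stands still between calls to the robot, and variables do not carry over. Pictures are saved under pics/ and viewed, at most 10 in all, crops included, and the job is handed in when it is done.

Besides the shell and the picture viewer there is one more tool, called by a JSON object that holds its "fn" and its "kwargs", one argument or row to a line. jog_arm: Moves the arm, as the interface text tells. Scaled input: -1 to 1 covers 0.2 m each way for a shift and 90 degrees each way for a turn. Its arguments: {"type":"object","properties":{"moves":{"type":"array"}},"required":["moves"]}

```bash
mkdir -p pics; ls; python3 - <<'E'
from cell import arm
import cv2,numpy as np
o=arm.get_obs();print(o['time_s'],o['ee_pos'],o['tool_rot'],o['opening'],arm.nose_length)
for n in("scene","top"):
    cv2.imwrite(f"pics/{n}0.png",arm.camera(n)); p=arm.camera_params(n);print(n,p)
print(arm.camera_params("wrist"))
E
```

```text
pics
0.0 [0.19173566 0.69870876 0.2493956 ] [[-9.64359820e-01  2.64594096e-01 -3.18027245e-04]
 [ 2.64594262e-01  9.64358515e-01 -1.59083909e-03]
 [-1.14234348e-04 -1.61828948e-03 -9.99998684e-01]] 0.08525445879178861 0.019
scene {'fx': 376.86505945627044, 'fy': 376.86505945627044, 'cx': 256.3081161147094, 'cy': 187.68414847370124, 'world_from_camera': array([[ 0.64121009, -0.55016864,  0.53494307,  0.0839737 ],
       [-0.76736218, -0.46173231,  0.44492535, -0.36443021],
       [ 0.00221652, -0.6957857 , -0.71824602,  0.70761701],
       [ 0.        ,  0.        ,  0.        ,  1.        ]])}
top {'fx': 475.2634337009876, 'fy': 475.2634337009876, 'cx': 262.0559853212437, 'cy': 190.30649007068587, 'world_from_camera': array([[ 1.11272999e-02, -9.90221169e-01,  1.39061930e-01,
         4.13546676e-01],
       [-9.99936889e-01, -1.12346650e-02,  1.29048081e-05,
         2.93558371e-02],
       [ 1.54953558e-03, -1.39053297e-01, -9.90283686e-01,
         1.21052188e+00],
       [ 0.00000000e+00,  0.00000000e+00,  0.00000000e+00,
         1.00000000e+00]])}
{'fx': 274.54864787569096, 'fy': 274.54864787569096, 'cx': 251.60095172169997, 'cy': 187.94339402081775, 'hand_eye': array([[-2.09653796e-04, -9.57495054e-01, -2.88449610e-01,
         7.34272628e-02],
       [ 9.99999444e-01,  9.73597323e-05, -1.05001058e-03,
         3.75265584e-04],
       [ 1.03346331e-03, -2.88449670e-01,  9.57494501e-01,
        -1.22741211e-01],
       [ 0.00000000e+00,  0.00000000e+00,  0.00000000e+00,
         1.00000000e+00]])}
```

View pics/scene0.png

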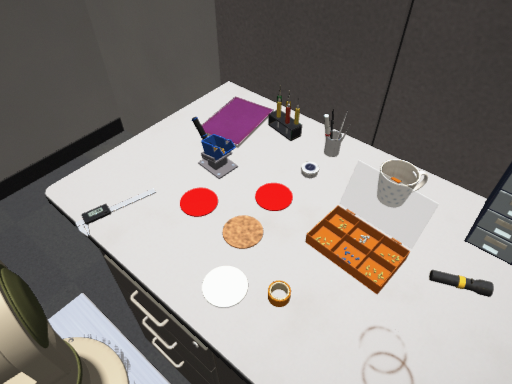

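View pics/top0.png

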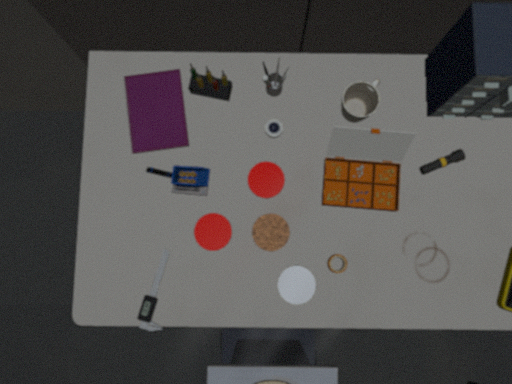

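Scene view: the cup and stand are at (215,150) with the black handle at (199,128), the case is at (357,248), and the tape roll is at (279,292). The tin with its dark lid centre is at (310,169).

Coaster-shaped things in the top view are red (266,180), red (213,232), white (297,285) and brown speckled (271,232). The brown speckled one fits "cork". I'll measure it and confirm in a crop.

```bash
cat > h.py <<'E'
from cell import arm
import cv2,numpy as np
def ray(n,u,v):
    p=arm.camera_params(n);T=p['world_from_camera']
    return T[:3,3],T[:3,:3]@np.array([(u-p['cx'])/p['fx'],(v-p['cy'])/p['fy'],1])
def onz(n,u,v,z):
    c,d=ray(n,u,v);return c+d*(z-c[2])/d[2]
def tri(uv1,uv2):
    c1,d1=ray("scene",*uv1);c2,d2=ray("top",*uv2)
    s=np.linalg.lstsq(np.c_[d1,-d2],c2-c1,rcond=None)[0]
    a,b=c1+s[0]*d1,c2+s[1]*d2;return (a+b)/2,np.linalg.norm(a-b)
def proj(n,P):
    p=arm.camera_params(n);q=np.linalg.inv(p['world_from_camera'])@np.r_[P,1]
    return p['fx']*q[0]/q[2]+p['cx'],p['fy']*q[1]/q[2]+p['cy']
E
python3 - <<'E'
from h import *
box={'scene':dict(cork=(215,205,272,255),case=(295,200,415,295),cup=(185,110,245,182)),'top':dict(cork=(245,205,298,258),case=(315,150,405,215),cup=(140,158,218,202))}
for n in box:
    im=cv2.imread(f'pics/{n}0.png');hsv=cv2.cvtColor(im,cv2.COLOR_BGR2HSV)
    for k,(a,b,c,d) in box[n].items():
        h=hsv[b:d,a:c]
        m={'cork':(h[...,1]>90)&(h[...,0]<25),'case':(h[...,1]>150)&(h[...,0]<20),'cup':(h[...,1]>120)&(abs(h[...,0].astype(int)-113)<14)}[k].astype(np.uint8)
        m=cv2.morphologyEx(m,cv2.MORPH_OPEN,np.ones((2,2)))
        cs=max(cv2.findContours(m,0,1)[0],key=cv2.contourArea)+[a,b]
        M=cv2.moments(cs);ce=(M['m10']/M['m00'],M['m01']/M['m00'])
        print(n,k,np.round(ce,1),cv2.contourArea(cs),np.round(cv2.boxPoints(cv2.minAreaRect(cs.astype(np.int32))),1).tolist())
        if k=='cork':print(onz(n,*ce,.005))
        if k=='case':
            for q in cv2.boxPoints(cv2.minAreaRect(cs.astype(np.int32))):print(np.round(onz(n,*q,.032),4))
s=cv2.imread('pics/scene0.png');t=cv2.imread('pics/top0.png')
R=lambda i:cv2.resize(i,(400,300),interpolation=cv2.INTER_CUBIC)
cv2.imwrite('pics/crop1.png',np.vstack([np.hstack([R(s[115:190,180:280]),R(t[145:205,140:220])]),np.hstack([R(s[205:295,300:420]),R(t[202:262,231:311])])]))
E
```

```text
scene cork [243.4 232.7] 985.5 [[224.0, 217.0], [263.0, 217.0], [263.0, 249.0], [224.0, 249.0]]
[4.76016979e-01 3.55674189e-04 5.00000000e-03]
scene case [358.1 249.1] 4444.0 [[303.29998779296875, 240.39999389648438], [335.70001220703125, 196.0], [411.79998779296875, 251.60000610351562], [379.3999938964844, 296.0]]
[ 0.5299 -0.1286  0.032 ]
[ 0.6902 -0.1129  0.032 ]
[ 0.6551 -0.3241  0.032 ]
[ 0.5158 -0.3191  0.032 ]
scene cup [217.2 146.5] 465.0 [[199.8000030517578, 141.60000610351562], [226.1999969482422, 128.39999389648438], [237.0, 150.0], [210.60000610351562, 163.1999969482422]]
top cork [271.4 232.9] 969.5 [[254.0, 215.0], [289.0, 215.0], [289.0, 251.0], [254.0, 251.0]]
[0.47437974 0.00461177 0.005     ]
top case [361.7 185. ] 3286.0 [[322.3999938964844, 204.60000610351562], [326.6000061035156, 157.60000610351562], [401.20001220703125, 164.10000610351562], [397.1000061035156, 211.10000610351562]]
[ 0.5448 -0.1216  0.032 ]
[ 0.6645 -0.1328  0.032 ]
[ 0.6498 -0.3213  0.032 ]
[ 0.5305 -0.3075  0.032 ]
top cup [190.6 177.2] 609.0 [[171.5, 185.89999389648438], [172.39999389648438, 166.8000030517578], [209.3000030517578, 168.5], [208.3000030517578, 187.6999969482422]]
```

View pics/crop1.png

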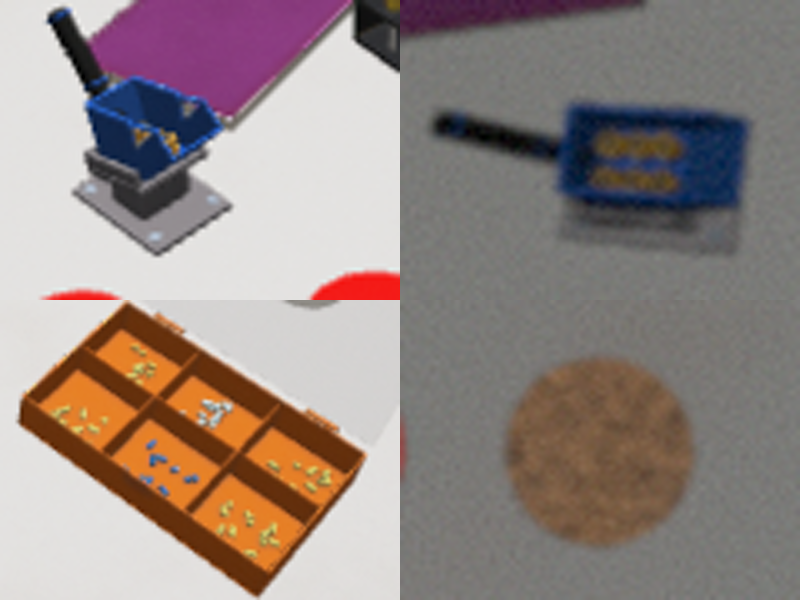

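The crop confirms the brown speckled disc as the cork coaster (top (271,232)). It also shows six spacers lying in the cup, the handle end at top (148,170) and scene (194.5,119), and the lip pointing to −y. Next I'll triangulate the cup.

```bash
python3 - <<'E'
from h import *
h=tri((195,119.5),(148,169.5));print('handle end',h)
import math
# cup mask bbox-based: estimates of corners top view: crop coords/5+offset
T=lambda x,y:((x-400)/5+140,y/5+145); S=lambda x,y:(x/4+180,y/4+115)
for n,s,t in [('lip far corner',(220,127),(748,120)),('back far top',(137,78),(572,104)),('back near top',(88,102),(563,190)),('handle base',(98,85),(555,152))]:
    print(n,tri(S(*s),T(*t)))
# stand foot corners z~0.004 in scene
for s in [(73,190),(156,254),(231,205)]:print('foot',onz('scene',*S(*s),.003))
# model
for yaw in (-94,-98):
  a=math.radians(yaw);t=math.radians(15)
  X=np.array([math.cos(a)*math.cos(t),math.sin(a)*math.cos(t),math.sin(t)]);Y=np.array([-math.sin(a),math.cos(a),0]);Z=np.cross(X,Y)
  print(yaw,'origin from handle end',h[0]-np.c_[X,Y,Z]@[-.062,0,.097])
E
```

```text
handle end (array([0.61666078, 0.29641984, 0.10971178]), np.float64(0.0056106226983054855))
lip far corner (array([0.62198273, 0.15535261, 0.08768404]), np.float64(0.0014793376407291874))
back far top (array([0.63147303, 0.24116492, 0.07827098]), np.float64(0.0036890198224102826))
back near top (array([0.5884098 , 0.24313791, 0.08320708]), np.float64(0.0033713163706327546))
handle base (array([0.60535844, 0.24846983, 0.08458931]), np.float64(6.696623309866129e-05))
foot [0.57978722 0.25831321 0.003     ]
foot [0.57099514 0.1700707  0.003     ]
foot [0.63898135 0.16391524 0.003     ]
-94 origin from handle end [0.61073198 0.21163403 0.03206376]
-98 origin from handle end [0.60483207 0.21225413 0.03206376]
```

```bash
cat > plan.py <<'E'
from h import *
from scipy.spatial.transform import Rotation as Ro
lip=lambda yaw:np.array([np.cos(np.radians(yaw)),np.sin(np.radians(yaw)),0])
def tool(yaw,tilt):   # tool x to the back of the cup; tilt: tool z from down towards lip
    l=lip(yaw);t=np.radians(tilt);z=np.array([0,0,1.])
    zt=l*np.sin(t)-z*np.cos(t); xt=-l*np.cos(t)-z*np.sin(t)
    return np.c_[xt,np.cross(zt,xt),zt]
def cupR(yaw,pitch):  # pitch>0 lip high
    l=lip(yaw);t=np.radians(pitch);X=l*np.cos(t)+np.array([0,0,np.sin(t)]);Y=np.cross([0,0,1],l)
    return np.c_[X,Y,np.cross(X,Y)]
GRIP=np.array([-.05,0,.072])
def rows(p0,R0,p1,R1,n,f,log=True):
    rv=Ro.from_matrix(R0.T@R1).as_rotvec()
    t=np.round(np.degrees(rv)/90/n,4); p,R=p0.copy(),R0.copy(); out=[]
    for k in range(n):
        s=np.round(R.T@((p1-p)/(n-k))/.2,3); out.append([*s,*t,f])
        p=p+R@s*.2; R=R@Ro.from_rotvec(t*np.pi/2).as_matrix()
    print('max shift',np.abs(out)[:,:3].max(),'turn deg/row',np.linalg.norm(t)*90,'end err mm',np.round((p-p1)*1e3,1))
    for r in out: print(', '.join(f'{x:g}' for x in r)+',')
    return p,R
def now():
    o=arm.get_obs();print('t',round(o['time_s'],2),'p',np.round(o['ee_pos'],4),'q',np.round(o['q'],1),'F',np.round(o['ft_force'],1),'op',round(o['opening'],4),'grip',round(o['grip_force'],1))
    return np.array(o['ee_pos']),np.array(o['tool_rot'])
def err(p,R,p1,R1): print('err mm',np.round((p-p1)*1e3,1),'deg',np.round(np.degrees(Ro.from_matrix(R.T@R1).as_rotvec()),2))
E
python3 - <<'E'
from plan import *
p,R=now()
yaw=-95.7;g=np.array([.609,.2112,.04])+cupR(yaw,15)@GRIP;R1=tool(yaw,50);print(g)
rows(p,R,g-R1[:,2]*.12,R1,12,1)
E
```

```text
t 0.1 p [0.1918 0.6988 0.2496] q [-79.1  34.4  -0.1  91.7   0.1  54.   -4.6] F [-1.  -0.1  0.1] op 0.0855 grip 0.0
[0.6156476  0.27780033 0.09660571]
max shift 0.217 turn deg/row 7.692246875913436 end err mm [-0.1  0.  -0. ]
-0.21, -0.085, 0.032, 0.0323, -0.0382, 0.0693, 1,
-0.216, -0.059, 0.048, 0.0323, -0.0382, 0.0693, 1,
-0.217, -0.033, 0.064, 0.0323, -0.0382, 0.0693, 1,
-0.215, -0.006, 0.077, 0.0323, -0.0382, 0.0693, 1,
-0.209, 0.022, 0.09, 0.0323, -0.0382, 0.0693, 1,
-0.2, 0.049, 0.1, 0.0323, -0.0382, 0.0693, 1,
-0.187, 0.075, 0.109, 0.0323, -0.0382, 0.0693, 1,
-0.171, 0.1, 0.115, 0.0323, -0.0382, 0.0693, 1,
-0.151, 0.124, 0.119, 0.0323, -0.0382, 0.0693, 1,
-0.129, 0.145, 0.121, 0.0323, -0.0382, 0.0693, 1,
-0.105, 0.165, 0.12, 0.0323, -0.0382, 0.0693, 1,
-0.08, 0.18, 0.117, 0.0323, -0.0382, 0.0693, 1,
```

{"fn": "jog_arm", "kwargs": {
  "moves": [-0.21,-0.085,0.032,0.0323,-0.0382,0.0693,1,-0.216,-0.059,0.048,0.0323,-0.0382,0.0693,1,-0.217,-0.033,0.064,0.0323,-0.0382,0.0693,1,-0.215,-0.006,0.077,0.0323,-0.0382,0.0693,1,-0.209,0.022,0.09,0.0323,-0.0382,0.0693,1,-0.2,0.049,0.1,0.0323,-0.0382,0.0693,1]
}}

```text
time_s: 0.85
ee_pos: [0.4088, 0.5338, 0.2118]
tool_rot: [[-0.567, 0.815, 0.118], [0.709, 0.556, -0.433], [-0.419, -0.162, -0.894]]
ft_force: [0.7, 0.1, -0.4]
opening: 0.0855
grip_force: 0.0
```

{"fn": "jog_arm", "kwargs": {
  "moves": [-0.187,0.075,0.109,0.0323,-0.0382,0.0693,1,-0.171,0.1,0.115,0.0323,-0.0382,0.0693,1,-0.151,0.124,0.119,0.0323,-0.0382,0.0693,1,-0.129,0.145,0.121,0.0323,-0.0382,0.0693,1,-0.105,0.165,0.12,0.0323,-0.0382,0.0693,1,-0.08,0.18,0.117,0.0323,-0.0382,0.0693,1,0,0,0,0,0,0,1]
}}

```text
time_s: 1.72
ee_pos: [0.6272, 0.3651, 0.172]
tool_rot: [[0.068, 0.994, -0.081], [0.636, -0.106, -0.765], [-0.769, 0.0, -0.639]]
ft_force: [-0.4, 0.0, -0.1]
opening: 0.0854
grip_force: 0.0
```

```bash
python3 - <<'E'
from plan import *
p,R=now()
yaw=-95.7;g=np.array([.609,.2112,.04])+cupR(yaw,15)@GRIP;R1=tool(yaw,50)
err(p,R,g-R1[:,2]*.12,R1)
im=arm.camera("wrist");cv2.imwrite('pics/w1.png',im)
H=arm.camera_params('wrist');Hc=H['hand_eye'];C=p+R@Hc[:3,3]
def pr(P):
    c=(R@Hc[:3,:3]).T@(P-C);return np.round([H['fx']*c[0]/c[2]+H['cx'],H['fy']*c[1]/c[2]+H['cy']],1)
o=np.array([.609,.2112,.04]);A=cupR(yaw,15)
for n,q in dict(end=(-.062,0,.097),grip=GRIP,base=(-.026,0,.02),lip=(.065,0,.029),bl=(-.027,.022,.045),br=(-.027,-.022,.045)).items():print(n,pr(o+A@np.array(q)))
E
```

```text
t 1.73 p [0.6272 0.3651 0.172 ] q [-62.2  61.   35.3  73.6   6.3  86.5 -41.6] F [-0.4  0.  -0.1] op 0.0854 grip 0.0
err mm [ 2.4 -4.1 -1.8] deg [-0.28  0.27 -0.25]
end [248.8 203.4]
grip [249.2 188.3]
base [249.8 164.3]
lip [250.6 215.7]
bl [270.9 181.3]
br [228.5 181.4]
```

View pics/w1.png

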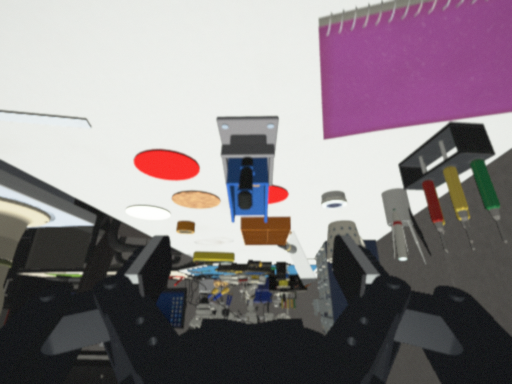

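Wrist view: the handle runs from (245,160) to its end at (245,205), the lip edge is near (248,218), and the tool is well aligned with it. I'll measure the sideways offset by masks.

```bash
python3 - <<'E'
from plan import *
im=cv2.imread('pics/w1.png');h=cv2.cvtColor(im,cv2.COLOR_BGR2HSV)
blue=((h[...,1]>110)&(abs(h[...,0].astype(int)-112)<14)); blk=h[...,2]<45
for v in range(156,222,4):
    b=np.flatnonzero(blue[v,215:290])+215;k=np.flatnonzero(blk[v,232:262])+232
    print(v,(b.min(),b.max(),(b.min()+b.max())/2) if len(b) else '',(k.min(),k.max(),(k.min()+k.max())/2) if len(k) else '')
E
```

```text
156  
160 (np.int64(229), np.int64(266), np.float64(247.5)) (np.int64(243), np.int64(252), np.float64(247.5))
164 (np.int64(228), np.int64(266), np.float64(247.0)) (np.int64(242), np.int64(251), np.float64(246.5))
168 (np.int64(228), np.int64(266), np.float64(247.0)) (np.int64(244), np.int64(248), np.float64(246.0))
172 (np.int64(228), np.int64(267), np.float64(247.5)) (np.int64(241), np.int64(251), np.float64(246.0))
176 (np.int64(228), np.int64(267), np.float64(247.5)) (np.int64(240), np.int64(251), np.float64(245.5))
180 (np.int64(228), np.int64(267), np.float64(247.5)) (np.int64(240), np.int64(251), np.float64(245.5))
184 (np.int64(227), np.int64(268), np.float64(247.5)) (np.int64(240), np.int64(251), np.float64(245.5))
188 (np.int64(227), np.int64(267), np.float64(247.0)) (np.int64(241), np.int64(248), np.float64(244.5))
192 (np.int64(228), np.int64(267), np.float64(247.5)) (np.int64(242), np.int64(247), np.float64(244.5))
196 (np.int64(229), np.int64(266), np.float64(247.5)) (np.int64(240), np.int64(249), np.float64(244.5))
200 (np.int64(229), np.int64(266), np.float64(247.5)) (np.int64(249), np.int64(250), np.float64(249.5))
204 (np.int64(230), np.int64(266), np.float64(248.0)) (np.int64(248), np.int64(250), np.float64(249.0))
208 (np.int64(231), np.int64(266), np.float64(248.5)) 
212 (np.int64(231), np.int64(266), np.float64(248.5)) 
216 (np.int64(232), np.int64(266), np.float64(249.0)) 
220 (np.int64(232), np.int64(266), np.float64(249.0))
```

```bash
python3 - <<'E'
from plan import *
p,R=now()
yaw=-95.4;g=np.array([.6063,.2112,.04])+cupR(yaw,15)@GRIP;R1=tool(yaw,50);print(g)
rows(p,R,g,R1,7,1)
E
```

```text
t 1.77 p [0.6258 0.3675 0.1724] q [-62.3  60.9  35.1  73.6   6.3  86.5 -41.6] F [-1.3  0.9  0.3] op 0.0853 grip 0.0
[0.61259879 0.27783422 0.09660571]
max shift 0.085 turn deg/row 0.06734983296193095 end err mm [-0.  -0.  -0.1]
0, -0.003, 0.084, -0.0006, 0.0002, -0.0004, 1,
0, -0.003, 0.084, -0.0006, 0.0002, -0.0004, 1,
0, -0.003, 0.085, -0.0006, 0.0002, -0.0004, 1,
-0, -0.003, 0.084, -0.0006, 0.0002, -0.0004, 1,
-0, -0.003, 0.085, -0.0006, 0.0002, -0.0004, 1,
-0, -0.003, 0.084, -0.0006, 0.0002, -0.0004, 1,
-0, -0.003, 0.085, -0.0006, 0.0002, -0.0004, 1,
```

{"fn": "jog_arm", "kwargs": {
  "moves": [0,-0.002,0.086,0,0,0,1,0,-0.002,0.086,0,0,0,1,0,-0.002,0.086,0,0,0,1,0,-0.002,0.086,0,0,0,1,0,-0.002,0.086,0,0,0,1,0,-0.002,0.086,0,0,0,1,0,-0.002,0.086,0,0,0,1,0,0,0,0,0,0,1]
}}

```text
time_s: 2.78
ee_pos: [0.6123, 0.2767, 0.0959]
tool_rot: [[0.064, 0.995, -0.078], [0.639, -0.101, -0.762], [-0.766, -0.002, -0.642]]
ft_force: [-0.3, -0.3, 0.3]
opening: 0.0852
grip_force: 0.0
```

```bash
python3 - <<'E'
from plan import *
p,R=now()
cv2.imwrite('pics/w2.png',arm.camera("wrist"));p,R=now()
yaw=-95.4;g=np.array([.6063,.2112,.04])+cupR(yaw,15)@GRIP;err(p,R,g,tool(yaw,50))
E
```

```text
t 2.77 p [0.6123 0.2767 0.0959] q [-60.5  61.9  34.6  86.5   7.2  71.8 -42.8] F [-0.3 -0.3  0.3] op 0.0852 grip 0.0
t 2.83 p [0.6127 0.2779 0.0964] q [-60.6  61.9  34.6  86.4   7.2  71.8 -42.8] F [-0.8  0.4  0.5] op 0.0855 grip 0.0
err mm [ 0.1  0.  -0.2] deg [-0.29 -0.03 -0.17]
```

View pics/w2.png

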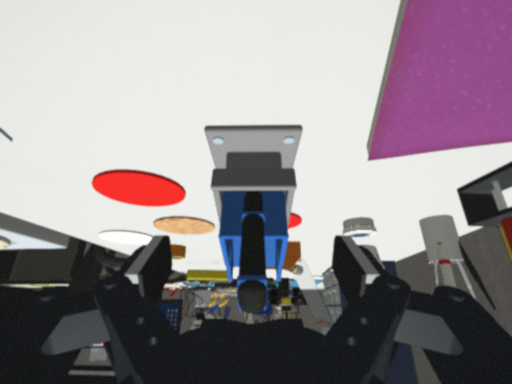

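The handle (253,280) sits midway between the fingers (150–352), so I'll close.

{"fn": "jog_arm", "kwargs": {
  "moves": [0,0,0,0,0,0,0,0,0,0,0,0,0,0,0,0,0,0,0,0,0,0,0,0,0,0,0,0,0,0,0,0,0,0,0,0,0,0,0,0,0,0,0,0,0,0,0,0,0,0,0,0,0,0,0,0]
}}

```text
time_s: 3.82
ee_pos: [0.613, 0.2785, 0.0968]
tool_rot: [[0.064, 0.995, -0.076], [0.641, -0.099, -0.761], [-0.765, -0.0, -0.644]]
ft_force: [0.6, 2.7, 3.0]
opening: 0.0114
grip_force: 58.6
```

```bash
python3 - <<'E'
from plan import *
p,R=now()
yaw=-95.4;A=cupR(yaw,15);g=np.array([.6063,.2112,.04])+A@GRIP
print('lift 70mm vertical in tool axes /8 rows:',np.round(R.T@[0,0,.1]/.2/8,4))
E
```

```text
t 3.83 p [0.613  0.2785 0.0968] q [-60.6  61.9  34.6  86.4   7.2  71.8 -42.8] F [0.6 2.7 3. ] op 0.0114 grip 58.6
lift 70mm vertical in tool axes /8 rows: [-0.0478 -0.     -0.0402]
```

{"fn": "jog_arm", "kwargs": {
  "moves": [-0.024,0,-0.02,0,0,0,0,-0.048,0,-0.04,0,0,0,0,-0.048,0,-0.04,0,0,0,0,-0.048,0,-0.04,0,0,0,0,-0.048,0,-0.04,0,0,0,0,-0.048,0,-0.04,0,0,0,0,-0.048,0,-0.04,0,0,0,0,-0.024,0,-0.02,0,0,0,0]
}}

```text
time_s: 4.82
ee_pos: [0.613, 0.2779, 0.1851]
tool_rot: [[0.064, 0.995, -0.076], [0.641, -0.099, -0.761], [-0.765, 0.0, -0.644]]
ft_force: [0.2, 0.9, -1.8]
opening: 0.0113
grip_force: 58.4
```

```bash
python3 - <<'E'
from plan import *
p,R=now()
s=arm.camera('scene');t=arm.camera('top');w=arm.camera('wrist')
p,R=now();cv2.imwrite('pics/w3raw.png',w)
Z=lambda i:cv2.resize(i,(400,300),interpolation=cv2.INTER_CUBIC)
print('cup origin est',p-cupR(-95.4,15)@GRIP, 'px',proj('scene',p),proj('top',p))
cv2.imwrite('pics/c3.png',np.vstack([np.hstack([Z(s[75:150,180:280]),Z(t[140:215,130:230])]),np.hstack([Z(w),Z(s)])]))
E
```

```text
t 4.83 p [0.613  0.2779 0.1851] q [-61.4  56.1  36.5  85.5   9.2  77.5 -40.2] F [ 0.2  0.9 -1.8] op 0.0113 grip 58.4
t 4.97 p [0.6128 0.278  0.1842] q [-61.4  56.1  36.5  85.6   9.1  77.5 -40.2] F [-0.7 -0.4 -2.5] op 0.0112 grip 58.4
cup origin est [0.60649384 0.21134006 0.12764051] px (np.float64(194.4562001389119), np.float64(98.5546946327671)) (np.float64(149.17071291912384), np.float64(164.18390192984793))
```

View pics/c3.png

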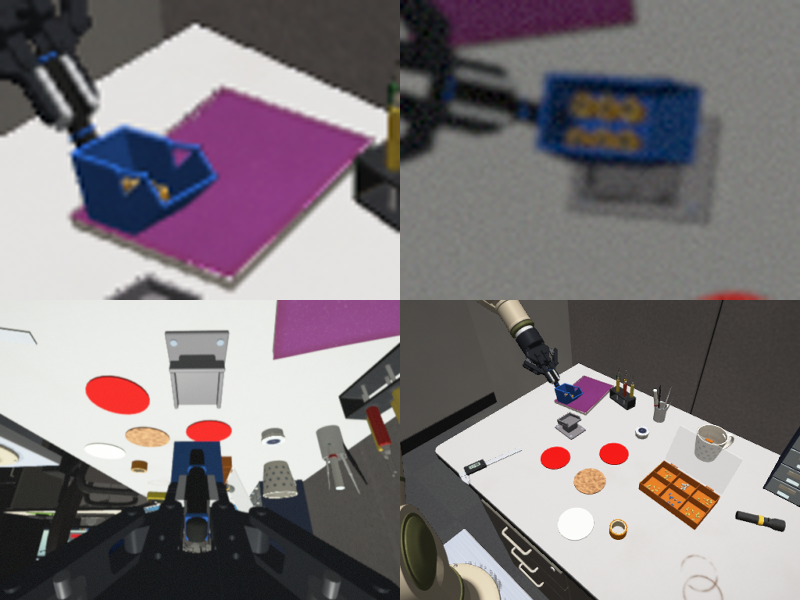

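The cup is up with all six spacers in it: two rows of three, visible at crop (605,120). Next is carrying it to over the case with the pitch unchanged.

```bash
cat >> plan.py <<'E'
LIP=np.array([.065,0,.029]);COMP=np.array([.570,-.219,.002])
def lippose(yaw,pitch,L): return L+cupR(yaw,pitch)@(GRIP-LIP), tool(yaw,35+pitch)
E
python3 - <<'E'
from plan import *
p,R=now();p=np.array([.6128,.2782,.1842])
L=COMP-.018*lip(-95.4);L[2]=.165
p1,R1=lippose(-95.4,15,L);print(L,p1)
d=R.T@(p1-p)/.2
print('total',np.round(d,3),'/14',np.round(d/14,4))
E
```

```text
t 4.97 p [0.6128 0.278  0.1842] q [-61.4  56.1  36.5  85.6   9.1  77.5 -40.2] F [-0.7 -0.4 -2.5] op 0.0112 grip 58.4
[ 0.57169395 -0.20107988  0.165     ] [ 0.58319499 -0.07941157  0.17677062]
total [-1.127  0.03   1.396] /14 [-0.0805  0.0022  0.0997]
```

{"fn": "jog_arm", "kwargs": {
  "moves": [-0.027,0.001,0.033,0,0,0,0,-0.054,0.001,0.067,0,0,0,0,-0.0805,0.002,0.0997,0,0,0,0,-0.0805,0.002,0.0997,0,0,0,0,-0.0805,0.002,0.0997,0,0,0,0,-0.0805,0.002,0.0997,0,0,0,0,-0.0805,0.002,0.0997,0,0,0,0,-0.0805,0.002,0.0997,0,0,0,0]
}}

```text
time_s: 5.98
ee_pos: [0.5971, 0.0967, 0.1807]
tool_rot: [[0.064, 0.995, -0.078], [0.64, -0.1, -0.762], [-0.766, -0.001, -0.643]]
ft_force: [0.0, -1.1, -2.1]
opening: 0.0115
grip_force: 58.4
```

{"fn": "jog_arm", "kwargs": {
  "moves": [-0.0805,0.002,0.0997,0,0,0,0,-0.0805,0.002,0.0997,0,0,0,0,-0.0805,0.002,0.0997,0,0,0,0,-0.0805,0.002,0.0997,0,0,0,0,-0.0805,0.002,0.0997,0,0,0,0,-0.0805,0.002,0.0997,0,0,0,0,-0.054,0.002,0.067,0,0,0,0,-0.027,0.001,0.033,0,0,0,0]
}}

```text
time_s: 6.98
ee_pos: [0.5823, -0.0812, 0.1771]
tool_rot: [[0.064, 0.995, -0.078], [0.64, -0.101, -0.762], [-0.765, -0.001, -0.643]]
ft_force: [0.0, 0.4, -1.7]
opening: 0.0115
grip_force: 58.5
```

```bash
python3 - <<'E'
from plan import *
import itertools
p,R=now()
L=COMP-.018*lip(-95.4);L[2]=.165
err(p,R,*lippose(-95.4,15,L))
o=arm.get_obs()
# orientation model test on exact current obs and start obs
R0=np.array([[-9.64359820e-01,2.64594096e-01,-3.18e-4],[2.64594262e-01,9.64358515e-01,-1.59e-3],[-1.14e-4,-1.618e-3,-.99999868]])
S=[(np.array([-79.051,34.337,-.143,91.639,.103,54.024,-4.572]),R0),(np.array(o['q']),R)]
best=[]
for s in itertools.product([1,-1],repeat=7):
  M=[Ro.from_euler('ZYZYZYZ',np.array(s)*q).as_matrix() for q,_ in S]
  # R = Rz(c) M C ; world diff: R1 R0^T vs conj by Rz(c)
  for c in range(0,360,90):
    W=Ro.from_euler('z',c,degrees=True).as_matrix()
    M=[W@Ro.from_euler('ZYZYZYZ',np.array(s)*q,degrees=True).as_matrix() for q,_ in S]
    C=M[0].T@S[0][1]; e=Ro.from_matrix((M[1]@C).T@S[1][1]).magnitude()
    best.append((np.degrees(e),s,c,np.round(C,2).tolist()))
best.sort(key=lambda b:b[0])
for b in best[:4]:print(b)
E
```

```text
t 6.97 p [ 0.5823 -0.0812  0.1771] q [-45.7  49.8  43.5 114.2  23.4  43.5 -35. ] F [ 0.   0.4 -1.7] op 0.0115 grip 58.5
err mm [-0.9 -1.8  0.3] deg [-0.32 -0.05 -0.2 ]Traceback (most recent call last):
  File "<stdin>", line 12, in <module>
  File "scipy/spatial/transform/_rotation.pyx", line 1413, in scipy.spatial.transform._rotation.Rotation.from_euler
ValueError: Expected axis specification to be a non-empty string of upto 3 characters, got ZYZYZYZ
```

```bash
cat > kin.py <<'E'
from plan import *
import itertools
def chain(q,s,c):
    M=Ro.from_euler('z',c,degrees=True);out=[M]
    for i in range(7):
        M=M*Ro.from_euler('zyzyzyz'[i],s[i]*q[i],degrees=True);out.append(M)
    return [m.as_matrix() for m in out]
R0=np.array([[-9.64359820e-01,2.64594096e-01,-3.18e-4],[2.64594262e-01,9.64358515e-01,-1.59e-3],[-1.14e-4,-1.618e-3,-.99999868]])
Q0=np.array([-79.051,34.337,-.143,91.639,.103,54.024,-4.572])
E
python3 - <<'E'
from kin import *
o=arm.get_obs();R=np.array(o['tool_rot']);best=[]
for s in itertools.product([1,-1],repeat=7):
  for c in (0,90,180,270):
    C=chain(Q0,s,c)[7].T@R0; e=Ro.from_matrix((chain(o['q'],s,c)[7]@C).T@R).magnitude()
    best.append((np.degrees(e),s,c,np.round(C,2).tolist()))
best.sort(key=lambda b:b[0])
for b in best[:4]:print(b)
s,c=best[0][1:3]
D=[(Q0,[.19173566,.69870876,.2493956]),([-62.2,61,35.3,73.6,6.3,86.5,-41.6],[.6272,.3651,.172]),([-60.6,61.9,34.6,86.4,7.2,71.8,-42.8],[.613,.2785,.0968]),([-61.4,56.1,36.5,85.6,9.1,77.5,-40.2],[.6128,.278,.1842]),(o['q'],o['ee_pos'])]
A=np.vstack([np.hstack(chain(q,s,c)) for q,_ in D]);b=np.hstack([x for _,x in D])
x=np.linalg.solve(A.T@A+1e-4*np.eye(24),A.T@b);print(np.round(x.reshape(8,3),3),np.round((A@x-b)*1e3,1))
E
```

```text
(np.float64(0.09310911438572392), (-1, -1, -1, -1, -1, -1, -1), 180, [[0.0, 1.0, -0.0], [-1.0, 0.0, 0.0], [0.0, 0.0, 1.0]])
(np.float64(0.09310911438574547), (-1, 1, -1, 1, -1, 1, -1), 0, [[-0.0, -1.0, 0.0], [1.0, -0.0, -0.0], [0.0, 0.0, 1.0]])
(np.float64(20.921387426442408), (-1, 1, -1, -1, -1, -1, -1), 0, [[0.05, -0.37, -0.93], [1.0, -0.05, 0.07], [-0.07, -0.93, 0.37]])
(np.float64(20.921387426442415), (-1, -1, -1, 1, -1, 1, -1), 180, [[-0.05, 0.37, 0.93], [-1.0, 0.05, -0.07], [-0.07, -0.93, 0.37]])
[[ 0.101  0.073  0.074]
 [-0.017  0.008  0.074]
 [-0.008  0.008  0.306]
 [-0.01   0.022  0.306]
 [ 0.005  0.022  0.22 ]
 [-0.001  0.011  0.22 ]
 [ 0.017  0.011  0.069]
 [ 0.064  0.055  0.069]] [-0.  -0.  -0.  -0.1 -0.3  0.3 -0.1  0.1  0.   0.3  0.1 -0.4 -0.   0.
  0.1]
```

```bash
cat >> kin.py <<'E'
from scipy.optimize import least_squares
s=(-1,1,-1,1,-1,1,-1);c=0;C=chain(Q0,s,c)[7].T@R0
X=np.array([.101,.073,.074,-.017,.008,.074,-.008,.008,.306,-.01,.022,.306,.005,.022,.22,-.001,.011,.22,.017,.011,.069,.064,.055,.069])
lo=np.array([-147.43,-19.82,-74.19,6.32,-59.91,6.04,-150.56])+1;hi=np.array([147.43,112.94,73.91,146.72,239.91,106.73,150.56])-1
def ik(p,R,q):
    f=lambda v:np.r_[(np.hstack(chain(v,s,c))@X-p)*20,Ro.from_matrix((chain(v,s,c)[7]@C).T@R).as_rotvec()*5,(v-q)*1e-4]
    r=least_squares(f,np.clip(q,lo,hi),bounds=(lo,hi));e=f(r.x);return r.x,np.linalg.norm(e[:3])/20*1e3,np.degrees(np.linalg.norm(e[3:6])/5)
E
python3 - <<'E'
from kin import *
q0=np.array(arm.get_obs()['q'])
for yaw in (-95,-60,-120,-150):
    q=q0.copy();print('yaw',yaw)
    for y in np.linspace(-95.4,yaw,4):
        L=COMP-.018*lip(y);L[2]=.165;q,a,b=ik(*lippose(y,15,L),q)
    for P in (15,-5,-25,-45,-65,-80,-95):
        L=COMP-.018*lip(yaw);L[2]=.165 if P>0 else .08 if P>-20 else .045
        q,a,b=ik(*lippose(yaw,P,L),q);print(P,np.round(q),round(a,1),round(b,1))
E
```

```text
yaw -95
15 [-17.  40.  49. 107.  35.  33. -13.] 0.0 0.0
-5 [  3.  38.  29. 108.  22.  29.   1.] 0.0 0.0
-25 [ 25.  38.   8. 106.   8.  32.  19.] 0.0 0.0
-45 [ 43.  40.  -8. 103.  -5.  42.  35.] 0.0 0.0
-65 [ 55.  46. -18.  99. -14.  55.  45.] 0.0 0.0
-80 [ 60.  52. -23.  96. -19.  64.  49.] 0.0 0.0
-95 [ 64.  58. -26.  94. -24.  74.  52.] 0.0 0.0
yaw -60
15 [ -7.  29.  30. 125. 115.  21. -65.] 0.0 0.0
-5 [ 22.  32.   1. 121.  80.  18. -23.] 0.0 0.0
-25 [ 50.  40. -32. 114.  52.  32.  11.] 0.0 0.0
-45 [ 62.  49. -46. 106.  36.  51.  28.] 0.0 0.0
-65 [ 65.  58. -51.  97.  25.  68.  36.] 0.0 0.0
-80 [ 66.  65. -53.  92.  18.  80.  39.] 0.0 0.0
-95 [ 66.  71. -53.  87.  12.  90.  39.] 0.0 0.0
yaw -120
15 [-10.  46.  48.  95.  23.  54. -16.] 0.0 0.0
-5 [ 3. 43. 35. 99. 10. 44. -8.] 0.0 0.0
-25 [ 20.  40.  19. 102.  -3.  39.   7.] 0.0 0.0
-45 [ 39.  39.   3. 103. -18.  41.  25.] 0.0 0.0
-65 [ 54.  43. -10. 104. -31.  47.  40.] 0.0 0.0
-80 [ 63.  48. -17. 104. -38.  53.  48.] 0.0 0.0
-95 [ 69.  54. -23. 103. -43.  60.  54.] 0.0 0.0
yaw -150
15 [ -1.  51.  49.  84.  11.  76. -23.] 0.0 0.0
-5 [  6.  48.  41.  91.  -2.  60. -20.] 0.0 0.0
-25 [ 17.  43.  30.  99. -15.  47.  -9.] 0.0 0.0
-45 [ 33.  39.  15. 105. -32.  39.  10.] 0.0 0.0
-65 [ 51.  39.  -0. 112. -55.  37.  38.] 0.0 0.0
-80 [ 74.  47. -26. 115. -59.  31.  49.] 0.0 0.0
-95 [ 89.  61. -47. 118. -59.  24.  58.] 0.0 0.0
```

```bash
cat >> plan.py <<'E'
def path(seq,f=0):  # seq: list of (p,R); prints rows between
    p,R=seq[0]
    for p1,R1 in seq[1:]:
        s=np.round(R.T@(p1-p)/.2,3);t=np.round(Ro.from_matrix(R.T@R1).as_rotvec()/(np.pi/2),4)+0.
        print(', '.join(f'{x:g}' for x in [*(s+0.),*t,f])+',')
        p=p+R@s*.2;R=R@Ro.from_rotvec(t*np.pi/2).as_matrix()
def Lz(z,y=-95.4,back=.018): L=COMP-back*lip(y);L[2]=z;return L
E
python3 - <<'E'
from plan import *
Y=-95.4
p,R=now();err(p,R,*lippose(Y,15,Lz(.165)))
n=8
path([lippose(Y,15-45*k/n,Lz(.165-.115*k/n)) for k in range(n+1)])
E
```

```text
t 6.97 p [ 0.5823 -0.0812  0.1771] q [-45.7  49.8  43.5 114.2  23.4  43.5 -35. ] F [ 0.   0.4 -1.7] op 0.0115 grip 58.5
err mm [-0.9 -1.8  0.3] deg [-0.32 -0.05 -0.2 ]
0.004, 0, 0.015, 0, 0.0625, 0, 0,
-0.001, 0, 0.019, 0, 0.0625, 0, 0,
-0.006, 0, 0.025, 0, 0.0625, 0, 0,
-0.012, 0, 0.028, 0, 0.0625, 0, 0,
-0.018, 0, 0.032, 0, 0.0625, 0, 0,
-0.025, 0, 0.035, 0, 0.0625, 0, 0,
-0.031, 0, 0.038, 0, 0.0625, 0, 0,
-0.038, 0, 0.039, 0, 0.0625, 0, 0,
```

{"fn": "jog_arm", "kwargs": {
  "moves": [0.004,0,0.015,0,0.0625,0,0,-0.001,0,0.019,0,0.0625,0,0,-0.006,0,0.025,0,0.0625,0,0,-0.012,0,0.028,0,0.0625,0,0,-0.018,0,0.032,0,0.0625,0,0,-0.025,0,0.035,0,0.0625,0,0,-0.031,0,0.038,0,0.0625,0,0,-0.038,0,0.039,0,0.0625,0,0]
}}

```text
time_s: 7.98
ee_pos: [0.5786, -0.1236, 0.145]
tool_rot: [[0.098, 0.995, -0.008], [0.992, -0.098, -0.083], [-0.083, -0.0, -0.997]]
ft_force: [0.6, -0.5, -2.8]
opening: 0.0119
grip_force: 58.4
```

```bash
python3 - <<'E'
from plan import *
Y=-95.4
s=arm.camera('scene');t=arm.camera('top');w=arm.camera('wrist')
p,R=now();err(p,R,*lippose(Y,-30,Lz(.05)))
Z=lambda i:cv2.resize(i,(400,300),interpolation=cv2.INTER_CUBIC)
cv2.imwrite('pics/c4.png',np.vstack([np.hstack([Z(s[180:285,290:430]),Z(t[135:225,290:410])]),np.hstack([Z(w),Z(s)])]))
path([lippose(Y,-30-65*k/16,Lz(.05-.006*k/16)) for k in range(17)])
E
```

```text
t 8.12 p [ 0.5777 -0.1267  0.145 ] q [ -2.1  33.3   9.4 115.4  -0.3  31.7   0. ] F [ 0.6  0.2 -1.7] op 0.0114 grip 58.5
err mm [-1.4 -3.4  0.2] deg [-0.1  -0.01 -0.58]
-0.037, 0, -0.021, 0, 0.0451, 0, 0,
-0.036, 0, -0.022, 0, 0.0452, 0, 0,
-0.037, 0, -0.021, 0, 0.0451, 0, 0,
-0.037, 0, -0.022, 0, 0.0452, 0, 0,
-0.037, 0, -0.021, 0, 0.0451, 0, 0,
-0.037, 0, -0.022, 0, 0.0451, 0, 0,
-0.038, 0, -0.022, 0, 0.0452, 0, 0,
-0.037, 0, -0.021, 0, 0.0451, 0, 0,
-0.038, 0, -0.022, 0, 0.0452, 0, 0,
-0.037, 0, -0.022, 0, 0.0451, 0, 0,
-0.038, 0, -0.022, 0, 0.0451, 0, 0,
-0.038, 0, -0.021, 0, 0.0452, 0, 0,
-0.038, 0, -0.022, 0, 0.0451, 0, 0,
-0.038, 0, -0.023, 0, 0.0451, 0, 0,
-0.038, 0, -0.022, 0, 0.0452, 0, 0,
-0.039, 0, -0.022, 0, 0.0451, 0, 0,
```

View pics/c4.png

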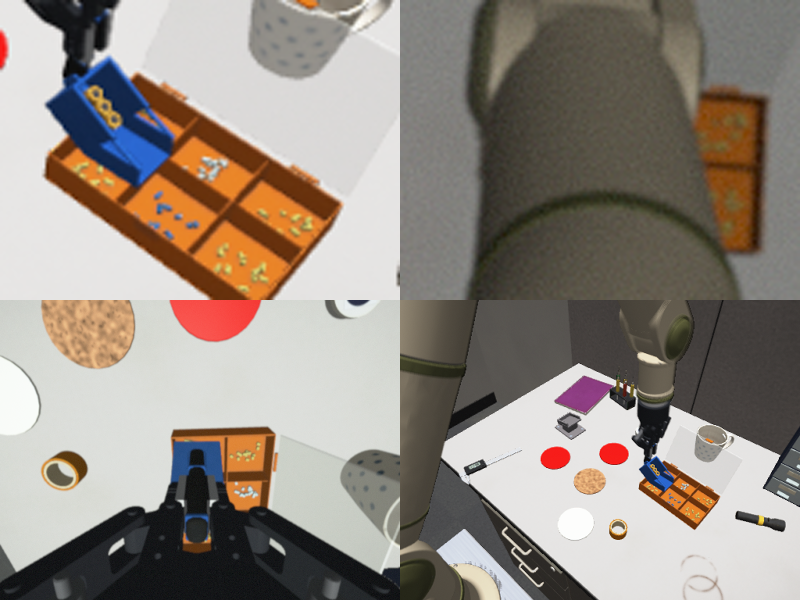

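The spacers are still in the cup at −30°, lying along the back floor. The lip edge in the crop runs from about (172,150) to (140,185). I'll check where that is over the compartment.

```bash
python3 - <<'E'
from plan import *
for q in [(172,150),(138,186),(156,168)]:
    P=onz('scene',290+q[0]/2.857,180+q[1]/2.857,.049);print(P)
L=Lz(.05);A=cupR(-95.4,-30);print('expected',L,L+A@[0,.022,0],L+A@[0,-.022,0])
# front-middle compartment corners at rim, from crop: wall junctions
for q in [(172,178),(122,212),(238,218),(190,262)]:
    print('comp corner',onz('scene',290+q[0]/2.857,180+q[1]/2.857,.03))
E
```

```text
[ 0.60174925 -0.20083084  0.049     ]
[ 0.55618729 -0.1984344   0.049     ]
[ 0.57912522 -0.20019298  0.049     ]
expected [ 0.57169395 -0.20107988  0.05      ] [ 0.59359631 -0.20315027  0.05      ] [ 0.54979159 -0.1990095   0.05      ]
comp corner [ 0.59306613 -0.20977235  0.03      ]
comp corner [ 0.54168985 -0.19686175  0.03      ]
comp corner [ 0.59270334 -0.26600466  0.03      ]
comp corner [ 0.53642324 -0.25731213  0.03      ]
```

```bash
python3 - <<'E'
from plan import *
P=[onz('scene',300+a/3.333,205+b/3.333,.030) for a,b in [(157,101),(240,152),(105,147),(190,492-300)]]
for q in P:print(np.round(q,4))
print('mean',np.mean(P,0))
im=cv2.imread('pics/top0.png');cv2.imwrite('pics/case_top.png',cv2.resize(im[150:220,315:408],(800,600),interpolation=cv2.INTER_CUBIC))
E
```

```text
[ 0.6054 -0.1948  0.03  ]
[ 0.6041 -0.2569  0.03  ]
[ 0.5513 -0.1879  0.03  ]
[ 0.5565 -0.2472  0.03  ]
mean [ 0.57931068 -0.22169821  0.03      ]
```

View pics/case_top.png

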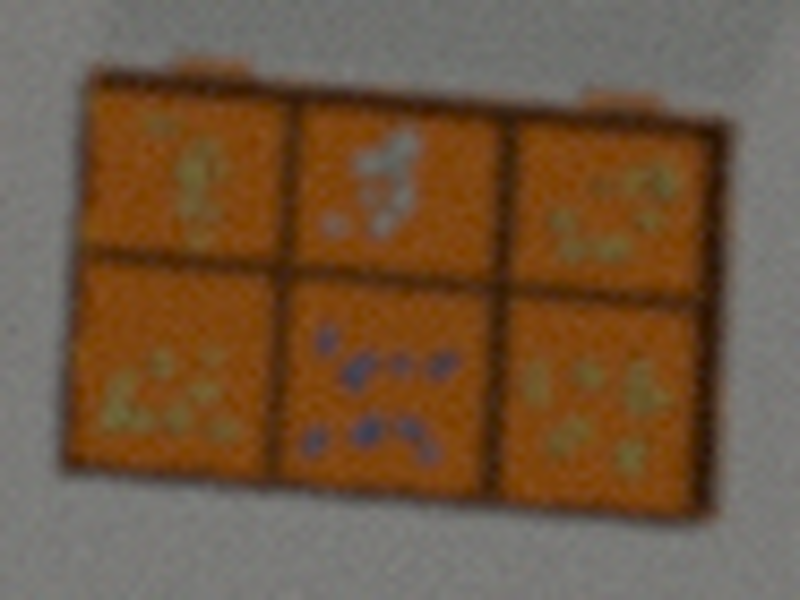

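```bash
python3 - <<'E'
from plan import *
f=lambda a,b,z:np.round(onz('top',315+a/8.602-.5+.06,150+b/8.571-.5+.06,z),4)
print('junction',f(290,270,.03),f(500,290,.03));print('front',f(270,485,.0),f(490,502,.0));print('floor c',f(388,385,.002), 'outer',f(95,75,.034),f(730,120,.034),f(62,468,0),f(712,518,0))
E
```

```text
junction [ 0.6053 -0.1873  0.03  ] [ 0.6    -0.2486  0.03  ]
front [ 0.545  -0.1859  0.    ] [ 0.5407 -0.2513  0.    ]
floor c [ 0.5753 -0.2211  0.002 ] outer [ 0.6621 -0.1301  0.034 ] [ 0.6508 -0.3161  0.034 ] [ 0.5494 -0.124   0.    ] [ 0.5366 -0.3172  0.    ]
```

Measured in the same view, the lip is centred over the front middle compartment in x and 21 mm behind its centre, which is good for pouring. Pour.

{"fn": "jog_arm", "kwargs": {
  "moves": [-0.037,0,-0.021,0,0.0451,0,0,-0.036,0,-0.022,0,0.0452,0,0,-0.037,0,-0.021,0,0.0451,0,0,-0.037,0,-0.022,0,0.0452,0,0,-0.037,0,-0.021,0,0.0451,0,0,-0.037,0,-0.022,0,0.0451,0,0,-0.038,0,-0.022,0,0.0452,0,0,-0.037,0,-0.021,0,0.0451,0,0]
}}

```text
time_s: 9.12
ee_pos: [0.5727, -0.185, 0.1685]
tool_rot: [[0.086, 0.995, 0.043], [0.882, -0.096, 0.461], [0.463, -0.002, -0.886]]
ft_force: [0.6, -0.2, -1.8]
opening: 0.0113
grip_force: 58.7
```

{"fn": "jog_arm", "kwargs": {
  "moves": [-0.038,0,-0.022,0,0.0452,0,0,-0.037,0,-0.022,0,0.0451,0,0,-0.038,0,-0.022,0,0.0451,0,0,-0.038,0,-0.021,0,0.0452,0,0,-0.038,0,-0.022,0,0.0451,0,0,-0.038,0,-0.023,0,0.0451,0,0,-0.038,0,-0.022,0,0.0452,0,0,-0.039,0,-0.022,0,0.0451,0,0]
}}

```text
time_s: 10.12
ee_pos: [0.5661, -0.2524, 0.1535]
tool_rot: [[0.05, 0.995, 0.081], [0.496, -0.095, 0.863], [0.867, -0.003, -0.499]]
ft_force: [-0.8, 0.1, -1.1]
opening: 0.0109
grip_force: 58.8
```

{"fn": "jog_arm", "kwargs": {
  "moves": [0,0,0,0,0,0,0,0,0,0,0,0,0,0,0,0,0,0,0,0,0,0,0,0,0,0,0,0]
}}

```text
time_s: 10.62
ee_pos: [0.5658, -0.2534, 0.1554]
tool_rot: [[0.049, 0.995, 0.085], [0.498, -0.098, 0.862], [0.866, 0.0, -0.5]]
ft_force: [0.3, 0.2, -1.5]
opening: 0.0115
grip_force: 58.8
```

```bash
python3 - <<'E'
from plan import *
p,R=now();err(p,R,*lippose(-95.4,-95,Lz(.044)))
s=arm.camera('scene');w=arm.camera('wrist');t=arm.camera('top')
for n,i in (('s',s),('w',w),('t',t)):cv2.imwrite(f'pics/p5{n}.png',i)
Z=lambda i:cv2.resize(i,(400,300),interpolation=cv2.INTER_CUBIC)
cv2.imwrite('pics/c5.png',np.vstack([np.hstack([Z(s[195:285,300:420]),Z(t[135:225,290:410])]),np.hstack([Z(w),Z(s)])]))
E
```

```text
t 10.62 p [ 0.5658 -0.2534  0.1554] q [ 54.4  54.2 -25.6  94.5 -32.3  70.5  48.2] F [ 0.3  0.2 -1.5] op 0.0115 grip 58.8
err mm [-0.9  0.3  0.6] deg [ 0.2   0.01 -0.11]
```

View pics/c5.png

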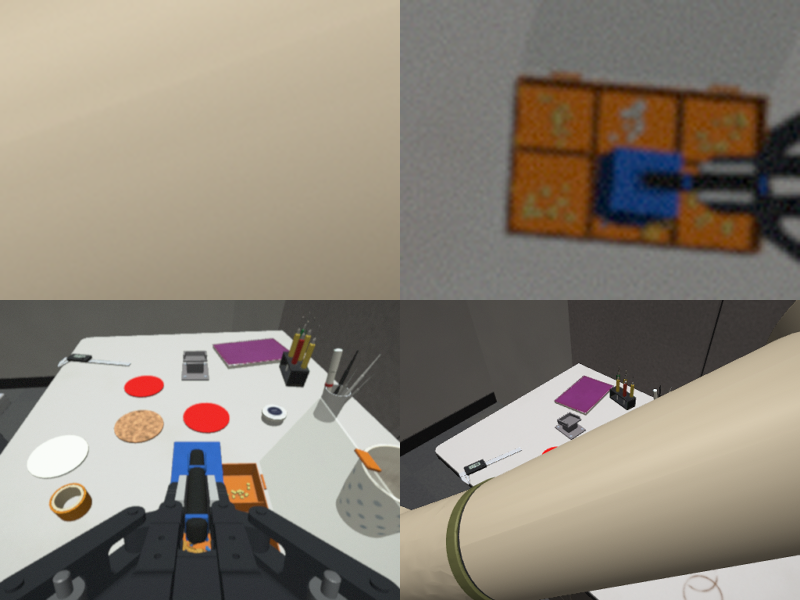

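The top view shows the cup upside down over the front middle compartment, with brass visible inside its front wall (655,232). I'll raise it straight up, then work out the placing.

```bash
python3 - <<'E'
from kin import *
Y=-95.4
p0,R0_=lippose(Y,-95,Lz(.044))
up=p0+[0,0,.09]
print('lift');n=6;path([(p0+[0,0,.09*k/n],R0_) for k in range(n+1)])
K=np.array([.475,.0025,.0])
def cp(y,P,o):return o+cupR(y,P)@GRIP,tool(y,35+P)
q=np.array(arm.get_obs()['q'])
mid=up+[-.02,.12,.03]
for P in (-80,-65,-50,-35,-20,-10,0):
    a=(P+95)/95; pp=up+a*(K+[0,0,.09]+cupR(Y,0)@GRIP-up); q,e,b=ik(pp,tool(Y,35+P),q);print(P,np.round(q),round(e,1),round(b,1))
q,e,b=ik(*cp(Y,0,K+[0,0,.006]),q);print('down',np.round(q),e,b)
E
```

```text
lift
0.065, 0, -0.038, 0, 0, 0, 0,
0.065, 0, -0.037, 0, 0, 0, 0,
0.065, 0, -0.038, 0, 0, 0, 0,
0.065, 0, -0.037, 0, 0, 0, 0,
0.065, 0, -0.038, 0, 0, 0, 0,
0.065, 0, -0.037, 0, 0, 0, 0,
-80 [ 59.  44. -20.  99. -23.  69.  50.] 0.0 0.0
-65 [ 54.  39. -16. 105. -18.  56.  47.] 0.0 0.0
-50 [ 46.  33. -10. 111. -11.  45.  40.] 0.0 0.0
-35 [ 32.  29.   0. 115.  -0.  35.  26.] 0.0 0.0
-20 [ 11.  27.  15. 119.  14.  30.   7.] 0.0 0.0
-10 [ -5.  28.  27. 121.  25.  30.  -8.] 0.0 0.0
0 [-20.  30.  37. 122.  33.  32. -21.] 0.0 0.0
down [-20.  40.  38. 125.  33.  21. -26.] 8.439423063994419e-05 2.045825090910511e-05
```

{"fn": "jog_arm", "kwargs": {
  "moves": [0.065,0,-0.038,0,0,0,0,0.065,0,-0.037,0,0,0,0,0.065,0,-0.038,0,0,0,0,0.065,0,-0.037,0,0,0,0,0.065,0,-0.038,0,0,0,0,0.065,0,-0.037,0,0,0,0]
}}

```text
time_s: 11.52
ee_pos: [0.5656, -0.2541, 0.2459]
tool_rot: [[0.05, 0.995, 0.086], [0.497, -0.099, 0.862], [0.866, -0.0, -0.499]]
ft_force: [-0.7, -0.6, -0.9]
opening: 0.0109
grip_force: 58.8
```

```bash
python3 - <<'E'
from plan import *
p,R=now()
t=arm.camera('top');cv2.imwrite('pics/t6.png',t)
Y=-95.4;p0,R0=lippose(Y,-95,Lz(.044));up=p0+[0,0,.09];p,R=now();err(p,R,up,R0)
h=cv2.cvtColor(t,cv2.COLOR_BGR2HSV)
# change vs start within the case region: brass = yellowish, differs from start
d=np.abs(t.astype(int)-cv2.imread('pics/top0.png').astype(int)).sum(2)
m=((d>60)&(h[...,1]>60)&(h[...,0]>12)&(h[...,0]<32))[150:215,315:405].astype(np.uint8)
N,_,st,ce=cv2.connectedComponentsWithStats(m)
for k in range(1,N):
    if st[k,4]>4:print(st[k,4],ce[k]+[315,150],np.round(onz('top',*(ce[k]+[315,150]),.01),3))
K=np.array([.475,.0025,.0]);g=K+[0,0,.07]+cupR(Y,0)@GRIP;n=24
path([(up+(g-up)*k/n,tool(Y,-60+95*k/n)) for k in range(n+1)])
E
```

```text
t 11.53 p [ 0.5656 -0.2541  0.2459] q [ 54.9  47.8 -26.4  93.1 -33.6  76.5  43.8] F [-0.7 -0.6 -0.9] op 0.0109 grip 58.8
t 11.57 p [ 0.5662 -0.2542  0.2478] q [ 54.9  47.7 -26.4  93.1 -33.6  76.6  43.7] F [1.2 0.9 0.6] op 0.011 grip 58.8
err mm [-0.6 -0.5  3. ] deg [ 0.3  -0.02 -0.07]
0.012, -0.024, 0.064, 0, -0.044, 0, 0,
0.017, -0.024, 0.063, 0, -0.044, 0, 0,
0.021, -0.024, 0.062, 0, -0.0439, 0, 0,
0.025, -0.024, 0.061, 0, -0.044, 0, 0,
0.03, -0.024, 0.058, 0, -0.044, 0, 0,
0.033, -0.024, 0.056, 0, -0.044, 0, 0,
0.037, -0.024, 0.054, 0, -0.044, 0, 0,
0.041, -0.024, 0.051, 0, -0.044, 0, 0,
0.044, -0.024, 0.048, 0, -0.0439, 0, 0,
0.048, -0.024, 0.045, 0, -0.044, 0, 0,
0.05, -0.025, 0.042, 0, -0.044, 0, 0,
0.053, -0.024, 0.038, 0, -0.044, 0, 0,
0.056, -0.024, 0.034, 0, -0.044, 0, 0,
0.058, -0.024, 0.03, 0, -0.0439, 0, 0,
0.06, -0.024, 0.027, 0, -0.044, 0, 0,
0.061, -0.024, 0.022, 0, -0.044, 0, 0,
0.063, -0.024, 0.018, 0, -0.044, 0, 0,
0.064, -0.024, 0.013, 0, -0.044, 0, 0,
0.065, -0.024, 0.009, 0, -0.0439, 0, 0,
0.065, -0.024, 0.005, 0, -0.044, 0, 0,
0.065, -0.024, -0.001, 0, -0.044, 0, 0,
0.065, -0.024, -0.004, 0, -0.044, 0, 0,
0.065, -0.024, -0.009, 0, -0.044, 0, 0,
0.064, -0.024, -0.014, 0, -0.044, 0, 0,
```

{"fn": "jog_arm", "kwargs": {
  "moves": [0.012,-0.024,0.064,0,-0.044,0,0,0.017,-0.024,0.063,0,-0.044,0,0,0.021,-0.024,0.062,0,-0.044,0,0,0.025,-0.024,0.061,0,-0.044,0,0,0.03,-0.024,0.058,0,-0.044,0,0,0.033,-0.024,0.056,0,-0.044,0,0,0.037,-0.024,0.054,0,-0.044,0,0,0.041,-0.024,0.051,0,-0.044,0,0]
}}

```text
time_s: 12.58
ee_pos: [0.537, -0.1514, 0.2107]
tool_rot: [[0.088, 0.995, 0.047], [0.876, -0.099, 0.471], [0.474, -0.0, -0.881]]
ft_force: [0.0, -0.7, -0.8]
opening: 0.0111
grip_force: 58.7
```

{"fn": "jog_arm", "kwargs": {
  "moves": [0.044,-0.024,0.048,0,-0.044,0,0,0.048,-0.024,0.045,0,-0.044,0,0,0.05,-0.025,0.042,0,-0.044,0,0,0.053,-0.024,0.038,0,-0.044,0,0,0.056,-0.024,0.034,0,-0.044,0,0,0.058,-0.024,0.03,0,-0.044,0,0,0.06,-0.024,0.027,0,-0.044,0,0,0.061,-0.024,0.022,0,-0.044,0,0]
}}

```text
time_s: 13.58
ee_pos: [0.5083, -0.049, 0.1765]
tool_rot: [[0.099, 0.995, -0.006], [0.993, -0.099, -0.059], [-0.059, -0.001, -0.998]]
ft_force: [0.4, 0.4, -1.4]
opening: 0.0115
grip_force: 58.7
```

{"fn": "jog_arm", "kwargs": {
  "moves": [0.063,-0.024,0.018,0,-0.044,0,0,0.064,-0.024,0.013,0,-0.044,0,0,0.065,-0.024,0.009,0,-0.044,0,0,0.065,-0.024,0.005,0,-0.044,0,0,0.065,-0.024,-0.001,0,-0.044,0,0,0.065,-0.024,-0.004,0,-0.044,0,0,0.065,-0.024,-0.009,0,-0.044,0,0,0.064,-0.024,-0.014,0,-0.044,0,0]
}}

```text
time_s: 14.58
ee_pos: [0.48, 0.0535, 0.1422]
tool_rot: [[0.081, 0.995, -0.057], [0.815, -0.099, -0.572], [-0.574, -0.0, -0.819]]
ft_force: [0.5, -0.1, -1.8]
opening: 0.0112
grip_force: 58.8
```

```bash
python3 - <<'E'
from plan import *
p,R=now()
s=arm.camera('scene');t=arm.camera('top');w=arm.camera('wrist')
for n,i in (('s',s),('t',t),('w',w)):cv2.imwrite(f'pics/p7{n}.png',i)
Y=-95.4;K=np.array([.475,.0025,.0]);p,R=now();err(p,R,K+[0,0,.07]+cupR(Y,0)@GRIP,tool(Y,35))
c=proj('scene',p-cupR(Y,0)@GRIP);u,v=int(c[0]),int(c[1]);print(u,v)
Z=lambda i:cv2.resize(i,(400,300),interpolation=cv2.INTER_CUBIC)
cv2.imwrite('pics/c7.png',np.vstack([np.hstack([Z(s[195:285,300:420]),Z(t[150:218,310:400])]),np.hstack([Z(s[v-60:v+45,u-70:u+70]),Z(s)])]))
E
```

```text
t 14.57 p [0.48   0.0535 0.1422] q [-48.4  39.4  26.7 123.4  20.5  40.9 -48. ] F [ 0.5 -0.1 -1.8] op 0.0112 grip 58.8
t 14.72 p [0.4801 0.0541 0.1416] q [-48.4  39.4  26.7 123.4  20.4  40.8 -47.9] F [-0.2 -0.9 -0.9] op 0.0116 grip 58.8
err mm [ 0.4  1.8 -0.4] deg [-0.15 -0.04 -0.04]
241 214
```

View pics/c7.png

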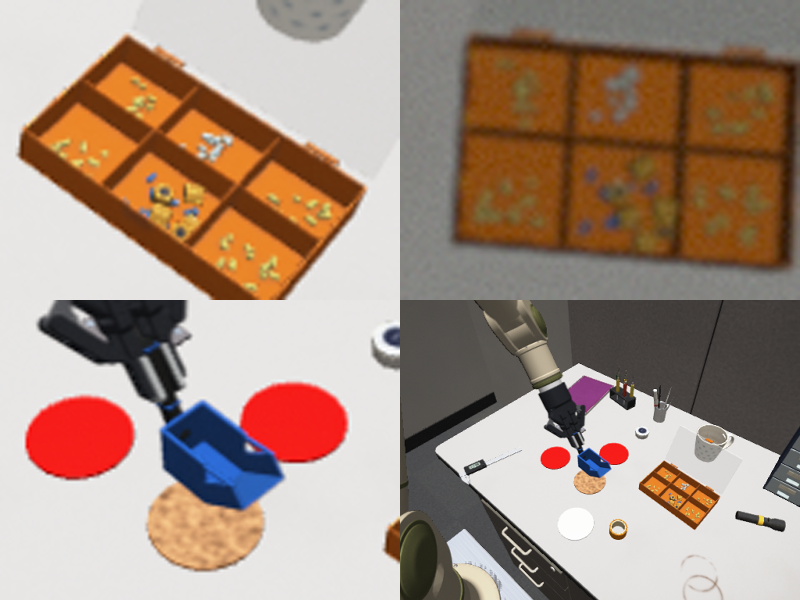

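All six spacers lie in the front middle compartment (crop 150–205, 180–230), the cup is empty, and it hovers above the coaster. I'll check the held pitch from the silhouette numerically.

```bash
python3 - <<'E'
from plan import *
s=cv2.imread('pics/p7s.png');h=cv2.cvtColor(s,cv2.COLOR_BGR2HSV)
m=((h[...,1]>120)&(abs(h[...,0].astype(int)-112)<14)).astype(np.uint8);m[:190]=0;m[260:]=0;m[:,:215]=0;m[:,285:]=0
m[190:196]=m[190:196]
cs=max(cv2.findContours(m,0,1)[0],key=cv2.contourArea)
print(cv2.approxPolyDP(cs,1.5,True)[:,0].tolist())
p=np.array([.4798,.0538,.142]);Y=-95.4
for P in (-5,0,5):
    A=cupR(Y,P);o=p-A@GRIP
    print(P,[np.round(proj('scene',o+A@np.array(q)),1).tolist() for q in [(-.027,-.022,.045),(-.027,-.022,0),(.024,-.022,0),(.065,-.022,.029),(.065,.022,.029),(-.027,.022,.045)]])
E
```

```text
[[229, 196], [227, 199], [229, 213], [241, 223], [256, 226], [269, 216], [266, 208], [243, 190]]
-5 [[223.7, 199.1], [223.7, 211.8], [239.3, 225.8], [253.3, 230.0], [268.2, 218.4], [238.8, 188.7]]
0 [[224.4, 199.1], [225.6, 212.8], [241.3, 225.8], [254.7, 228.2], [269.7, 216.5], [239.5, 188.7]]
5 [[225.0, 199.0], [227.4, 213.7], [243.2, 225.4], [255.9, 226.0], [271.0, 214.2], [240.2, 188.5]]
```

{"fn": "jog_arm", "kwargs": {
  "moves": [0.023,0,0.033,0,0,0,0,0.023,0,0.033,0,0,0,0,0.023,0,0.033,0,0,0,0,0.023,0,0.033,0,0,0,0,0.023,0,0.033,0,0,0,0,0.023,0,0.033,0,0,0,0,0.023,0,0.033,0,0,0,0,0,0,0,0,0,0,0]
}}

```text
time_s: 15.72
ee_pos: [0.4799, 0.0523, 0.0854]
tool_rot: [[0.08, 0.995, -0.058], [0.815, -0.099, -0.571], [-0.574, -0.001, -0.819]]
ft_force: [-0.1, -0.5, -1.1]
opening: 0.0112
grip_force: 58.8
```

{"fn": "jog_arm", "kwargs": {
  "moves": [0.006,0,0.008,0,0,0,0,0.006,0,0.008,0,0,0,0,0.006,0,0.008,0,0,0,0,0,0,0,0,0,0,0]
}}

```text
time_s: 16.23
ee_pos: [0.4801, 0.0526, 0.0799]
tool_rot: [[0.081, 0.995, -0.057], [0.815, -0.099, -0.57], [-0.573, -0.001, -0.819]]
ft_force: [0.5, 0.1, -1.3]
opening: 0.0115
grip_force: 58.8
```

{"fn": "jog_arm", "kwargs": {
  "moves": [0.003,0,0.004,0,0,0,0,0,0,0,0,0,0,0,0.003,0,0.004,0,0,0,0,0,0,0,0,0,0,0]
}}

```text
time_s: 16.73
ee_pos: [0.4801, 0.0526, 0.0779]
tool_rot: [[0.081, 0.995, -0.057], [0.815, -0.099, -0.57], [-0.573, -0.001, -0.819]]
ft_force: [0.7, -0.0, -0.7]
opening: 0.0112
grip_force: 58.8
```

{"fn": "jog_arm", "kwargs": {
  "moves": [0.003,0,0.004,0,0,0,0,0,0,0,0,0,0,0]
}}

```text
time_s: 16.98
ee_pos: [0.4801, 0.0526, 0.077]
tool_rot: [[0.081, 0.995, -0.057], [0.815, -0.099, -0.57], [-0.573, -0.001, -0.819]]
ft_force: [-0.5, 0.1, -2.1]
opening: 0.0113
grip_force: 59.0
```

{"fn": "jog_arm", "kwargs": {
  "moves": [0.003,0,0.004,0,0,0,0,0,0,0,0,0,0,0]
}}

```text
time_s: 17.23
ee_pos: [0.4802, 0.0527, 0.0768]
tool_rot: [[0.081, 0.995, -0.057], [0.815, -0.099, -0.571], [-0.574, -0.0, -0.819]]
ft_force: [-1.3, 5.0, 11.4]
opening: 0.0114
grip_force: 60.7
```

{"fn": "jog_arm", "kwargs": {
  "moves": [0.003,0,0.004,0,0,0,0,0,0,0,0,0,0,0]
}}

```text
time_s: 17.48
ee_pos: [0.4803, 0.0529, 0.0767]
tool_rot: [[0.081, 0.995, -0.057], [0.815, -0.099, -0.571], [-0.574, -0.0, -0.819]]
ft_force: [-2.5, 9.4, 25.5]
opening: 0.0112
grip_force: 62.8
```

{"fn": "jog_arm", "kwargs": {
  "moves": [0.003,0,0.004,0,0,0,0,0,0,0,0,0,0,0]
}}

```text
time_s: 17.73
ee_pos: [0.4804, 0.053, 0.0764]
tool_rot: [[0.081, 0.995, -0.057], [0.815, -0.099, -0.572], [-0.574, 0.0, -0.819]]
ft_force: [-3.3, 13.6, 37.1]
opening: 0.0114
grip_force: 64.5
```

Contact is made, with the cup seated. I'll ease the pressure off, then open.

{"fn": "jog_arm", "kwargs": {
  "moves": [-0.006,0,-0.009,0,0,0,0,0,0,0,0,0,0,0]
}}

```text
time_s: 17.98
ee_pos: [0.4803, 0.053, 0.0767]
tool_rot: [[0.081, 0.995, -0.057], [0.815, -0.099, -0.57], [-0.573, -0.0, -0.819]]
ft_force: [-2.0, 6.3, 12.5]
opening: 0.0115
grip_force: 60.9
```

{"fn": "jog_arm", "kwargs": {
  "moves": [0,0,0,0,0,0,0.4,0,0,0,0,0,0,0.7,0,0,0,0,0,0,0.8,0,0,0,0,0,0,0.8,0,0,0,0,0,0,0.8,0,0,0,0,0,0,0.8]
}}

```text
time_s: 18.73
ee_pos: [0.4801, 0.0528, 0.0761]
tool_rot: [[0.081, 0.995, -0.057], [0.815, -0.099, -0.57], [-0.573, -0.001, -0.819]]
ft_force: [-0.1, 0.4, 0.5]
opening: 0.0683
grip_force: 0.0
```

Released. Retreat along −tool z, then check the cup.

{"fn": "jog_arm", "kwargs": {
  "moves": [0,0,-0.06,0,0,0,0.8,0,0,-0.12,0,0,0,0.8,0,0,-0.15,0,0,0,0.8,0,0,-0.15,0,0,0,0.8,0,0,-0.15,0,0,0,0.8,0,0,-0.12,0,0,0,0.8,0,0,0,0,0,0,0.8,0,0,0,0,0,0,0.8]
}}

```text
time_s: 19.73
ee_pos: [0.4883, 0.1379, 0.1989]
tool_rot: [[0.081, 0.995, -0.058], [0.815, -0.099, -0.571], [-0.573, -0.001, -0.819]]
ft_force: [0.8, -0.5, 0.6]
opening: 0.0685
grip_force: 0.0
```

```bash
python3 - <<'E'
from plan import *
now()
Y=-95.4;o=np.array([.477,.002,.005])
M={}
for n in('scene','top'):
    s=arm.camera(n);cv2.imwrite(f'pics/f_{n}.png',s);h=cv2.cvtColor(s,cv2.COLOR_BGR2HSV)
    c=proj(n,o+[0,0,.02]);u,v=int(c[0]),int(c[1])
    m=((h[...,1]>100)&(abs(h[...,0].astype(int)-112)<16)).astype(np.uint8);k=np.zeros_like(m);k[v-32:v+32,u-35:u+35]=1;m*=k
    cs=max(cv2.findContours(m,0,1)[0],key=cv2.contourArea)
    print(n,cv2.contourArea(cs),cv2.approxPolyDP(cs,1.5,True)[:,0].tolist())
    A=cupR(Y,0)
    print('pred',[np.round(proj(n,o+A@np.array(q)),1).tolist() for q in [(-.027,-.022,.045),(-.027,-.022,0),(.024,-.022,0),(.065,-.022,.029),(.065,.022,.029),(-.027,.022,.045)]])
    d=(h[...,1]>90)&(h[...,0]>3)&(h[...,0]<25);print('cork centre pred',proj(n,[.475,.0025,.005]))
E
```

```text
t 19.73 p [0.4883 0.1379 0.1989] q [-53.8  35.7  25.  115.3  16.5  54.4 -48.3] F [ 0.8 -0.5  0.6] op 0.0685 grip 0.0
scene 867.0 [[231, 215], [229, 218], [230, 231], [243, 242], [256, 245], [268, 235], [265, 227], [243, 209]]
pred [[227.3, 218.5], [228.3, 230.8], [243.3, 243.6], [256.0, 246.7], [270.2, 235.2], [241.6, 208.2]]
cork centre pred (np.float64(242.38835547301824), np.float64(232.50693668138834))
top 532.5 [[264, 223], [262, 229], [263, 239], [296, 242], [297, 227]]
pred [[260.9, 238.7], [260.9, 239.4], [281.0, 241.5], [298.0, 242.9], [299.7, 225.1], [262.8, 220.7]]
cork centre pred (np.float64(272.20273793016446), np.float64(232.63324135906478))
```

The cup silhouette matches an upright, centred cup within 2 px in both views, so I'm handing in.

```bash
python3 -c "
from cell import arm
print(arm.sign_off())"
```

```text
the job is handed in; nothing more can be done
None
```

The job is handed in at about 20 s of the 48 s allowed: the last case view shows the spacers in the front middle compartment and the cup empty, and that cup now stands upright and released near the middle of the cork coaster (sign-off returned no verdict).

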